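# Clear the intake stand: sample vials and test cartridges into their bins

### The arm

A 6-joint arm with a two-finger parallel gripper is mounted at the origin on the work surface. World frame = base frame: x ahead of the robot, y to its left, z up, the work surface at z = 0. Lengths are in m, angles in rad, forces in N, time in s.
With the tool pointing down it reaches from about 0.35 to 0.725 m from the base axis. Payload 4.3 kg.
Tool frame: the origin (TCP) lies midway between the tips of the shut fingers; the grasp point (between the pads) lies 19 mm behind it (arm.grip_point_offset is the distance from the TCP to the grasp point, in m); z points along the fingers, y is the line along which they close (so a half turn about z gives the same grasp; the last joint's range is limited). The gripper opens to 85 mm and grips with 20 to 120 N. Pads are 22 mm wide; open, the fingers measure 114 mm over their backs; the gripper's body (76 mm by 85 mm) begins 54 mm behind the grasp point. The pads swing forward as they close: fully open they stand 13 mm farther back than shut.
Start: joints at [-1.447, 0.377, 0.081, 1.274, 0, 1.46], TCP at [0.133, -0.559, 0.231] pointing down, gripper open.
Joint ranges: [-2.72, 2.72], [-0.84, 1.66], [-1.02, 1.22], [-1.77, 2.12], [-1.37, 1.28], [-3.14, 3.14]. Speed limits (rad/s): [2.57, 2.57, 3.14, 3.14, 3.14, 3.14].

### API

Orientations are given as a unit quaternion [w, x, y, z].
In Python, from rig import arm, get_image gives the robot as it stands.
- The arm moves only by the tool servo_tool, never from a script. Its arguments are lists of equal length, an entry for each row: "offset": the shift along the tool's x, y, z in units of 80 mm (1.0 is 80 mm), a list of three; "rot": the turn, a rotation vector about the tool's x, y, z in units of pi rad (1.0 is pi rad), a list of three. A call has 1 to 5 rows; each row shifts and turns the commanded pose from where the row before left it, along the tool's axes as they then stand; what a row does not reach is not made up. A row lasts 1/8 s, in which the tool goes at most 62.5 mm and 10.7 degrees, less where a joint would pass 70% of its speed; a pose out of reach is approached as far as the arm can. A call with a number of a shift or a turn outside -1 to 1 is refused whole. A call with a gripper value outside its range is refused whole. "fingers" is the finger opening in mm, from 0 to 85.4, set as the call begins (left out, the last holds). The fingers move at their own pace and stop on an object; "grip_force" is the grip in N (left out, the last holds). Time passes only in rows, so rows that do not move let the fingers close. It gives the time, the measured TCP pose, the force, the opening and the grip force at its end, in the units of the state.
- arm.read_state(): the state, without advancing time (a new reading comes with each control period).
- get_image(name): name is "side" or "top" or "wrist"; returns a dict with "image" (480x640x3 uint8, red, green, blue), "fov_y" (degrees; the focal length in pixels is half the picture's height over the tangent of half this angle, whatever the lens; pixels are square), "cx", "cy" (the principal point, pixels), "k1" (the pictures are not rectified: a ray, as slopes to the right and down, at radius r is drawn at 1 + k1 r^2 times it, then the intrinsics apply), "R" (3x3) and "t" (3): a world point X has camera coordinates R X + t; the wrist camera has in their place "hand_eye" (4x4, takes a point from camera to tool coordinates, whose origin is the TCP and whose axes are the flange's). Camera axes: x right, y down, z forward; pixel columns grow to the right and rows downward; lengths in m; the calibration is good to about 2 mm. A picture is of the moment at which its call begins: read the wrist's pose just before it. There is no depth.
- arm.hand_in(): hands the job in; it is judged then, once.
The state is a dict: "clock": time; "q": joint angles; "qd": joint speeds; "joint_efforts": joint torques, N m; "tcp_pos": TCP position; "eef_rot": TCP orientation; "force": force on the tool from outside, world axes, zero at the start; "ft_torque": the same for the moment, N m; "opening": finger opening in m; "grasp_force": force on a finger pad.
Only numpy, scipy, OpenCV 4.12 (cv2) and the standard library are available. Lean on these libraries where they do the work, as an engineer would, in place of code of your own. Each camera call takes 0.05 s, during which the arm holds its last target. There are 200 camera calls.

### The job

Sort what lies on the raised steel stand: slide the two red-capped vials off its side into the red bin and the two white test cartridges into the blue bin, and leave them lying there. Push the items across the stand rather than picking them up, as lifted samples may be dropped. Leave the glove carton, the tube rack and the sanitiser bottle where they are.

Things in the scene. Friction and masses are not known exactly. Their poses are not given: they have to be found in the camera images.
- stand: raised sorting stand, fixed: flat dark steel top 45 mm above the table, 252 mm clear along x between yellow lips (8 mm above the top) at its near and far ends, 200 mm along y. Left (+y) and right (-y) edges are open, a bin against each. Origin at the centre of its underside; x points away from the robot (turned up to 0.18 rad)
- red_bin: red open bin, fixed, 250 (x) x 150 (y) x 42 mm high, walls 4 mm; stands 3 mm from the stand's left (+y) or right (-y) edge (it varies), rim 3 mm below the stand's top. Origin at the centre of its underside, 178 mm from the stand's along the stand's y; same axes. For the vials
- blue_bin: blue open bin, fixed, 250 (x) x 150 (y) x 42 mm high, walls 4 mm; stands 3 mm from the stand's left (+y) or right (-y) edge (it varies), rim 3 mm below the stand's top. Origin at the centre of its underside, 178 mm from the stand's along the stand's y; same axes. For the cartridges
- vial_a: sample vial lying on its side: white body 16 mm in diameter, 48 mm long overall, red hexagonal cap at one end and white hexagonal foot at the other, both 18 mm across flats; about 20 g. Origin on its axis at mid-length, 9 mm above what it lies on; x along it towards the cap. At the start x is within 0.45 rad of the stand's x, and the item has a row across the stand (62 mm apart, any row) to itself
- vial_b: sample vial lying on its side: white body 16 mm in diameter, 48 mm long overall, red hexagonal cap at one end and white hexagonal foot at the other, both 18 mm across flats; about 20 g. Origin on its axis at mid-length, 9 mm above what it lies on; x along it towards the cap. At the start x is within 0.45 rad of the stand's x, and the item has a row across the stand (62 mm apart, any row) to itself
- cartridge_a: flat white plastic test cartridge with a small blue window, 48 (x) x 32 (y) x 12 (z) mm, about 25 g. Origin at its centre, 6 mm above what it lies on. At the start x is within 0.45 rad of the stand's x, and the item has a row across the stand (62 mm apart, any row) to itself
- cartridge_b: flat white plastic test cartridge with a small blue window, 48 (x) x 32 (y) x 12 (z) mm, about 25 g. Origin at its centre, 6 mm above what it lies on. At the start x is within 0.45 rad of the stand's x, and the item has a row across the stand (62 mm apart, any row) to itself
- glove_carton: bystander: white and blue glove carton, 240 (x) x 120 (y) x 70 mm high, standing loose on the table to the left of the left bin. Origin at the centre of its underside
- tube_rack: bystander: steel rack with red-capped tubes standing in it, 170 (x) x 80 (y) x 82 mm high, loose on the table to the right of the right bin. Origin at the centre of its underside
- sanitiser: bystander: white bottle with a green label and a blue cap, 56 mm in diameter, 130 mm high, standing loose on the table to the right of the far end of the right bin. Origin at the centre of its underside

How it is judged:
By the outcome, as a careful person would: the job done as asked, in the order asked, and still so for the second after the job is handed in, with the robot touching nothing.
It also fails if it takes over 58 s, if anything falls off the work surface, if the arm or the gripper's body presses on something with over 40 N, if the wrist force passes 120 N, or if a joint passes its speed limit or range.

## Working session

There is one attempt and no reset: what is moved stays moved. The work goes in short steps, Python scripts to look and compute and a tool call to move; the robot and the scene stay as the last step left them, time stands still between calls to the robot, and variables do not carry over. Pictures are saved under pics/ and viewed, at most 10 in all, crops included, and the job is handed in when it is done.

Besides the shell and the picture viewer there is one more tool, called after "Emit:" by a JSON object that holds its "name" and its "arguments". servo_tool: Moves the arm, as the interface text tells. Its arguments: {"type":"object","properties":{"offset":{"type":"array","items":{"type":"array","items":{"type":"number","minimum":-1,"maximum":1}}},"rot":{"type":"array","items":{"type":"array","items":{"type":"number","minimum":-1,"maximum":1}}},"fingers":{"type":"number"},"grip_force":{"type":"number"}},"required":["offset","rot"]}

```bash
mkdir -p pics; python3 - <<'E'
from rig import arm,get_image
import cv2
s=arm.read_state();print({k:s[k] for k in('clock','tcp_pos','eef_rot','opening','force')})
for n in('top','side'):
    d=get_image(n);cv2.imwrite(f'pics/{n}0.png',d['image'][:,:,::-1])
    print(n,{k:d[k] for k in d if k!='image'})
E
```

```text
{'clock': 0.0, 'tcp_pos': array([ 0.13312453, -0.55869408,  0.23034735]), 'eef_rot': array([-1.03565058e-03,  9.93176699e-01,  1.16614632e-01, -1.95675575e-05]), 'opening': 0.0858925548553284, 'force': array([ 0.42146778, -0.24503762, -0.40801699])}
top {'fov_y': 50.54622400461319, 'cx': 318.6188270287539, 'cy': 240.26290937230678, 'k1': -0.11732758178124231, 'R': array([[ 0.02084986, -0.99977377,  0.00420568],
       [-0.99719005, -0.02109836, -0.07188095],
       [ 0.07195342, -0.00269516, -0.99740435]]), 't': array([0.02947618, 0.56082893, 1.29074359])}
side {'fov_y': 52.92093764715642, 'cx': 324.2286262762086, 'cy': 239.74817154163063, 'k1': 0.0321485075463345, 'R': array([[ 0.94653918, -0.32238332, -0.01151423],
       [-0.22683208, -0.63976689, -0.73433339],
       [ 0.22937042,  0.69768713, -0.67869131]]), 't': array([-0.53609337,  0.1963598 ,  0.93489944])}
```

View pics/top0.png

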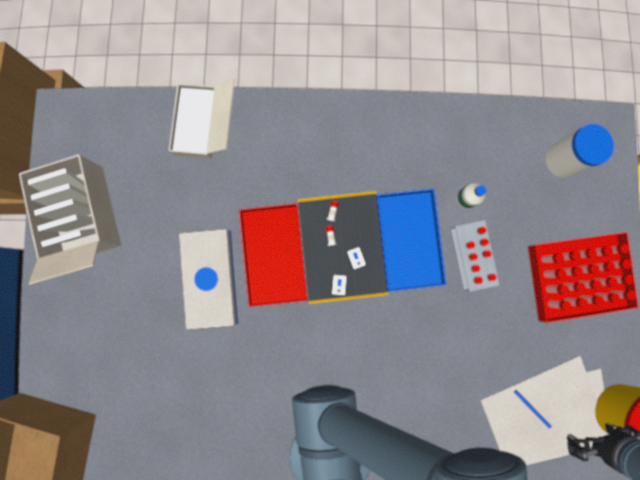

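Red bin left, blue bin right. On the stand, the vials are at about (333,211) and (330,235), and the cartridges at (357,258) and (339,285). Now I'll measure them.

```bash
cat > h.py <<'E'
import numpy as np,cv2
from rig import arm,get_image
def ray(d,uv):
    f=240/np.tan(np.radians(d['fov_y'])/2)
    K=np.array([[f,0,d['cx']],[0,f,d['cy']],[0,0,1]])
    # k1 distortion: k1 is cv2's k1
    p=cv2.undistortPoints(np.array(uv,float).reshape(-1,1,2),K,np.array([d['k1'],0,0,0.])).reshape(-1,2)
    return np.c_[p,np.ones(len(p))]
def world(d,uv,z):
    c=-d['R'].T@d['t']; r=ray(d,uv)@d['R']
    return c+r*((z-c[2])/r[:,2])[:,None]
def blobs(d,roi,z=.052):
    im=d['image'].astype(int);x0,x1,y0,y1=roi
    m=(im.max(2)>110)&~((im[...,0]>1.3*im[...,2])&(im[...,1]>1.5*im[...,2]))
    M=np.zeros(m.shape,np.uint8);M[y0:y1,x0:x1]=m[y0:y1,x0:x1]
    n,l,st,c=cv2.connectedComponentsWithStats(M)
    out=[]
    for i in range(1,n):
        if st[i,4]<30: continue
        v,u=np.nonzero(l==i); w=world(d,np.c_[u,v],z)[:,:2]
        rc=cv2.minAreaRect((w*1000).astype(np.float32))
        red=[(im[b,a,0]>1.6*im[b,a,1]) for a,b in zip(u,v)]
        out.append((c[i].round(1),np.round(rc[0],1),np.round(rc[1],1),round(rc[2],1),sum(red),len(u)))
    return out
E
python3 - <<'E'
from h import *
d=get_image('top')
for b in blobs(d,(312,374,202,296)):print(*b)
# stand corners: outer yellow corners
print(world(d,[[298,200],[376,192],[387,295],[309,302]],.053).round(4))
print('bins',world(d,[[240,211],[249,305],[434,190],[445,284]],.042).round(3))
s=cv2.resize(d['image'][185:310,230:455],None,fx=3.5,fy=3.5,interpolation=cv2.INTER_CUBIC)
cv2.imwrite('pics/crop0.png',s[:,:,::-1])
print(world(d,[[180,232],[233,328]],.07).round(3),world(d,[[480,190]],.13).round(3))
E
```

```text
[332.1 211.9] [632.6   8.8] [21.4 51.9] 77.2 32 153
[330.2 235.6] [571.3  12.4] [53.2 23.1] 9.2 44 168
[356.1 257.7] [515.8 -53.6] [53.4 37.2] 21.5 0 308
[338.7 284.6] [447.9 -10.8] [52.5 37.6] 1.0 0 314
[[ 0.6587  0.0956  0.053 ]
 [ 0.6836 -0.1018  0.053 ]
 [ 0.4239 -0.1328  0.053 ]
 [ 0.4027  0.0621  0.053 ]]
bins [[ 0.629  0.244  0.042]
 [ 0.391  0.213  0.042]
 [ 0.695 -0.253  0.042]
 [ 0.454 -0.282  0.042]]
[[0.57  0.389 0.07 ]
 [0.335 0.248 0.07 ]] [[ 0.682 -0.346  0.13 ]]
```

View pics/crop0.png

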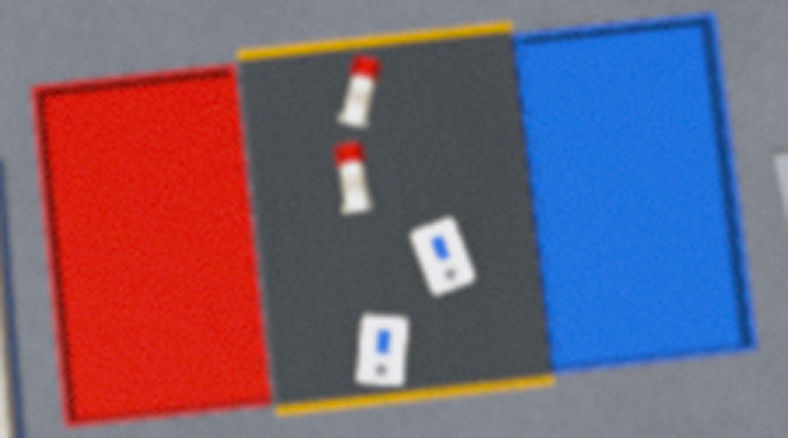

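Emit:
{"name": "servo_tool", "arguments": {"offset": [[0,0,0],[0,0,0],[0,0,0],[0,0,0],[0,0,0]], "rot": [[0,0,-0.058],[0,0,-0.058],[0,0,-0.058],[0,0,-0.058],[0,0,-0.058]], "fingers": 0}}

```text
clock: 0.78
tcp_pos: [0.1332, -0.5591, 0.2309]
eef_rot: [-0.0, 0.839, 0.544, 0.0]
force: [0.4, -0.9, -0.3]
opening: -0.0001
grasp_force: 0.0
```

Emit:
{"name": "servo_tool", "arguments": {"offset": [[0,0,0],[0,0,0],[0,0,0],[0,0,0]], "rot": [[0,0,-0.058],[0,0,-0.058],[0,0,-0.058],[0,0,0]]}}

```text
clock: 1.27
tcp_pos: [0.1332, -0.5591, 0.231]
eef_rot: [-0.0, 0.664, 0.748, 0.0]
force: [0.0, 0.7, 0.4]
opening: 0.0003
grasp_force: 0.0
```

```bash
cat >> h.py <<'E'
C=np.array([.542,-.019]);YAW=.12
def S(p):
    c,s=np.cos(YAW),np.sin(YAW); return np.array([[c,s],[-s,c]])@(np.array(p)[:2]-C)
def togo(sx,sy,z):
    from scipy.spatial.transform import Rotation as R
    s=arm.read_state(); q=s['eef_rot']; M=R.from_quat([q[1],q[2],q[3],q[0]]).as_matrix()
    c,sn=np.cos(YAW),np.sin(YAW)
    tgt=np.r_[C+np.array([[c,-sn],[sn,c]])@[sx,sy],z]
    T=np.array([[-sn,c,0],[c,sn,0],[0,0,-1]]).T
    print('clock',s['clock'],'stand',S(s['tcp_pos']).round(4),'z',s['tcp_pos'][2].round(4),'open',round(s['opening'],3),'F',s['force'].round(1))
    print('offset units',(M.T@(tgt-s['tcp_pos'])/.08).round(3),'rot',(R.from_matrix(M.T@T).as_rotvec()/np.pi).round(4))
E
python3 - <<'E'
from h import *
for p in [(.6326,.0088),(.5713,.0124),(.5158,-.0536),(.4479,-.0108)]:print(S(p).round(4))
print(S((.6587,.0956)),S((.6836,-.1018)),S((.4239,-.1328)),S((.4027,.0621)))
togo(.093,-.035,.12)
E
```

```text
[0.0933 0.0168]
[0.0328 0.0277]
[-0.0302 -0.0312]
[-0.0924  0.0194]
[0.12957979 0.09980546] [ 0.13066953 -0.0991558 ] [-0.13087395 -0.09884361] [-0.12858958  0.09719269]
clock 1.275 stand [-0.4705 -0.4873] z 0.231 open 0.0 F [0.  0.7 0.4]
offset units [5.663 7.036 1.391] rot [-0.     -0.0002 -0.0005]
```

Emit:
{"name": "servo_tool", "arguments": {"offset": [[0.378,0.469,0],[0.378,0.469,0],[0.378,0.469,0],[0.378,0.469,0],[0.378,0.469,0]], "rot": [[0,0,0],[0,0,0],[0,0,0],[0,0,0],[0,0,0]]}}

```text
clock: 1.9
tcp_pos: [0.3021, -0.3855, 0.2313]
eef_rot: [0.0, 0.665, 0.747, -0.0]
force: [-0.2, -0.9, -0.2]
opening: 0.0
grasp_force: 0.0
```

Emit:
{"name": "servo_tool", "arguments": {"offset": [[0.378,0.469,0],[0.378,0.469,0],[0.378,0.469,0],[0.378,0.469,0],[0.378,0.469,0]], "rot": [[0,0,0],[0,0,0],[0,0,0],[0,0,0],[0,0,0]]}}

```text
clock: 2.52
tcp_pos: [0.4702, -0.2127, 0.2313]
eef_rot: [0.0, 0.664, 0.747, -0.0]
force: [0.8, -0.7, 0.0]
opening: -0.0
grasp_force: 0.0
```

Emit:
{"name": "servo_tool", "arguments": {"offset": [[0.378,0.469,0],[0.378,0.469,0],[0.378,0.469,0],[0.378,0.469,0.6],[0.2,0.2,0.6]], "rot": [[0,0,0],[0,0,0],[0,0,0],[0,0,0],[0,0,0]]}}

```text
clock: 3.15
tcp_pos: [0.6174, -0.0592, 0.1387]
eef_rot: [0.001, 0.664, 0.748, 0.001]
force: [-0.3, -1.3, -0.3]
opening: 0.0002
grasp_force: 0.0
```

```bash
python3 - <<'E'
from h import *
togo(.093,-.035,.049)
E
```

```text
clock 3.15 stand [ 0.0701 -0.049 ] z 0.1387 open 0.0 F [-0.3 -1.3 -0.3]
offset units [0.176 0.283 1.122] rot [ 0.001   0.0003 -0.0003]
```

Emit:
{"name": "servo_tool", "arguments": {"offset": [[0.09,0.14,0.2],[0.08,0.13,0.4],[0,0,0.35],[0,0,0.12],[0,0,0]], "rot": [[0,0,0],[0,0,0],[0,0,0],[0,0,0],[0,0,0]]}}

```text
clock: 3.78
tcp_pos: [0.6347, -0.0453, 0.0541]
eef_rot: [-0.0, 0.664, 0.748, -0.0]
force: [0.2, -0.1, 0.3]
opening: -0.0003
grasp_force: 0.0
```

```bash
python3 - <<'E'
from h import *
togo(.093,.125,.049)
E
```

```text
clock 3.775 stand [ 0.0889 -0.0372] z 0.0541 open -0.0 F [ 0.2 -0.1  0.3]
offset units [2.028 0.05  0.063] rot [-0.0001  0.     -0.0003]
```

Emit:
{"name": "servo_tool", "arguments": {"offset": [[0.1,0.05,0.06],[0.1,0,0],[0.15,0,0],[0.15,0,0],[0.15,0,0]], "rot": [[0,0,0],[0,0,0],[0,0,0],[0,0,0],[0,0,0]]}}

```text
clock: 4.4
tcp_pos: [0.6324, 0.0084, 0.049]
eef_rot: [0.0, 0.663, 0.749, -0.0]
force: [-0.1, 0.3, 0.1]
opening: 0.0001
grasp_force: 0.2
```

Emit:
{"name": "servo_tool", "arguments": {"offset": [[0.15,0,0],[0.15,0,0],[0.15,0,0],[0.15,0,0],[0.15,0,0]], "rot": [[0,0,0],[0,0,0],[0,0,0],[0,0,0],[0,0,0]]}}

```text
clock: 5.03
tcp_pos: [0.6251, 0.0677, 0.0487]
eef_rot: [-0.0, 0.663, 0.748, -0.0]
force: [0.0, -0.3, 0.8]
opening: 0.0001
grasp_force: 0.2
```

Emit:
{"name": "servo_tool", "arguments": {"offset": [[0.15,0,0],[0.15,0,0],[0.15,0,0],[0.12,0,0],[0,0,0]], "rot": [[0,0,0],[0,0,0],[0,0,0],[0,0,0],[0,0,0]]}}

```text
clock: 5.65
tcp_pos: [0.6195, 0.113, 0.0486]
eef_rot: [-0.0, 0.663, 0.749, -0.0]
force: [-0.6, -0.6, -0.4]
opening: -0.0002
grasp_force: 0.0
```

Emit:
{"name": "servo_tool", "arguments": {"offset": [[0,0,-0.6],[-0.6,-0.1,-0.2],[-0.7,-0.2,0],[-0.6,-0.2,0],[0,-0.1,0]], "rot": [[0,0,0],[0,0,0],[0,0,0],[0,0,0],[0,0,0]]}}

```text
clock: 6.28
tcp_pos: [0.5901, -0.0482, 0.1129]
eef_rot: [0.001, 0.665, 0.747, -0.0]
force: [0.3, 0.4, -0.1]
opening: -0.0004
grasp_force: 0.0
```

```bash
python3 - <<'E'
from h import *
togo(.033,-.02,.049)
d=get_image('top')
cv2.imwrite('pics/t1.png',cv2.resize(d['image'][185:310,230:455],None,fx=3,fy=3)[:,:,::-1])
E
```

```text
clock 6.275 stand [ 0.0443 -0.0348] z 0.1129 open -0.0 F [ 0.3  0.4 -0.1]
offset units [ 0.185 -0.142  0.798] rot [ 0.0001  0.0003 -0.0016]
```

View pics/t1.png

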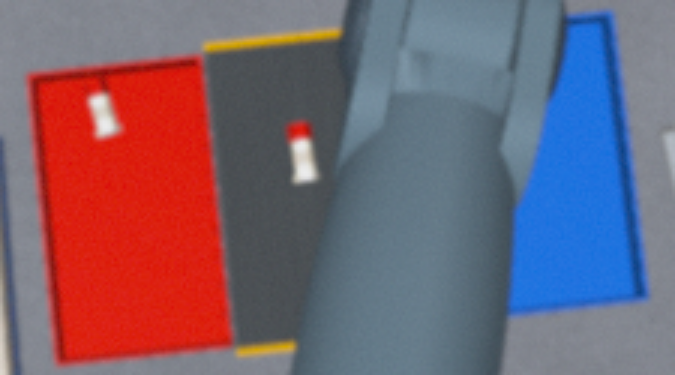

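Vial A is lying in the red bin (crop (105,115)). Next is vial B.

Emit:
{"name": "servo_tool", "arguments": {"offset": [[0.1,-0.1,0],[0.085,-0.042,0.25],[0,0,0.35],[0,0,0.19],[0,0,0]], "rot": [[0,0,0],[0,0,0],[0,0,0],[0,0,0],[0,0,0]]}}

```text
clock: 6.95
tcp_pos: [0.576, -0.0299, 0.0484]
eef_rot: [-0.001, 0.663, 0.749, -0.001]
force: [-0.1, -0.7, -0.2]
opening: 0.0001
grasp_force: 0.0
```

```bash
python3 - <<'E'
from h import *
togo(.033,.125,.049)
E
```

```text
clock 6.95 stand [ 0.0325 -0.0149] z 0.0484 open 0.0 F [-0.1 -0.7 -0.2]
offset units [ 1.749  0.01  -0.006] rot [-0.0009 -0.0003  0.0007]
```

Emit:
{"name": "servo_tool", "arguments": {"offset": [[0.1,0,0],[0.1,0,0],[0.13,0,0],[0.13,0,0],[0.13,0,0]], "rot": [[0,0,0],[0,0,0],[0,0,0],[0,0,0],[0,0,0]]}}

```text
clock: 7.58
tcp_pos: [0.5716, 0.0165, 0.0498]
eef_rot: [0.0, 0.663, 0.749, 0.0]
force: [0.5, -0.2, 0.7]
opening: 0.0002
grasp_force: 0.1
```

Emit:
{"name": "servo_tool", "arguments": {"offset": [[0.13,0,0],[0.13,0,0],[0.13,0,0],[0.13,0,0],[0.13,0,0]], "rot": [[0,0,0],[0,0,0],[0,0,0],[0,0,0],[0,0,0]]}}

```text
clock: 8.2
tcp_pos: [0.5653, 0.068, 0.0496]
eef_rot: [0.0, 0.663, 0.748, -0.0]
force: [-0.2, 0.1, -0.2]
opening: 0.0001
grasp_force: 0.0
```

Emit:
{"name": "servo_tool", "arguments": {"offset": [[0.13,0,0],[0.13,0,0],[0.13,0,0],[0.1,0,0],[0,0,0]], "rot": [[0,0,0],[0,0,0],[0,0,0],[0,0,0],[0,0,0]]}}

```text
clock: 8.82
tcp_pos: [0.5606, 0.1068, 0.0495]
eef_rot: [0.0, 0.663, 0.749, -0.0]
force: [0.0, -0.6, 0.9]
opening: 0.0001
grasp_force: 0.0
```

Emit:
{"name": "servo_tool", "arguments": {"offset": [[0,0,-0.6],[0,0,-0.2],[0,0,0]], "rot": [[0,0,0],[0,0,0],[0,0,0]]}}

```text
clock: 9.2
tcp_pos: [0.5621, 0.1061, 0.1149]
eef_rot: [0.001, 0.663, 0.748, 0.001]
force: [1.3, 0.4, -1.0]
opening: 0.0001
grasp_force: 0.0
```

```bash
python3 - <<'E'
from h import *
togo(-.030,.025,.049)
d=get_image('top')
a=cv2.resize(d['image'][185:310,230:455],None,fx=2,fy=2)
e=get_image('side');print(a.shape)
b=cv2.resize(e['image'],(400,300)); o=np.zeros((550,450,3),np.uint8);o[:250]=a;o[250:,:400]=b
cv2.imwrite('pics/t2.png',o[:,:,::-1])
E
```

```text
clock 9.2 stand [0.0349 0.1218] z 0.1149 open 0.0 F [ 1.3  0.4 -1. ]
offset units [-1.209 -0.815  0.821] rot [0.0011 0.0001 0.0001]
(250, 450, 3)
```

View pics/t2.png

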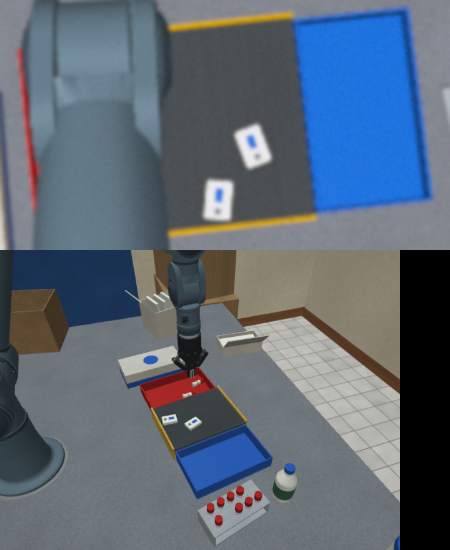

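Both vials are in the red bin (side view about (187,394) and (196,383)). Cartridge A next.

Emit:
{"name": "servo_tool", "arguments": {"offset": [[-0.4,-0.3,0],[-0.4,-0.3,0],[-0.4,-0.2,0.1],[0,0,0.4],[0,0,0.3]], "rot": [[0,0,0],[0,0,0],[0,0,0],[0,0,0],[0,0,0]]}}

```text
clock: 9.93
tcp_pos: [0.5067, 0.0027, 0.0471]
eef_rot: [-0.001, 0.664, 0.748, -0.001]
force: [1.1, -0.1, -0.9]
opening: -0.0002
grasp_force: 0.0
```

```bash
python3 - <<'E'
from h import *
togo(-.031,-.125,.049)
E
```

```text
clock 9.925 stand [-0.0324  0.0258] z 0.0471 open -0.0 F [ 1.1 -0.1 -0.9]
offset units [-1.885  0.019 -0.025] rot [-0.001  -0.0002 -0.0002]
```

Emit:
{"name": "servo_tool", "arguments": {"offset": [[-0.1,0.02,-0.02],[-0.1,0,0],[-0.13,0,0],[-0.13,0,0],[-0.13,0,0]], "rot": [[0,0,0],[0,0,0],[0,0,0],[0,0,0],[0,0,0]]}}

```text
clock: 10.55
tcp_pos: [0.5163, -0.0443, 0.0514]
eef_rot: [0.0, 0.663, 0.748, 0.0]
force: [0.6, 0.6, 0.0]
opening: -0.0003
grasp_force: 0.1
```

Emit:
{"name": "servo_tool", "arguments": {"offset": [[-0.13,0,0],[-0.13,0,0],[-0.13,0,0],[-0.13,0,0],[-0.15,0,0]], "rot": [[0,0,0],[0,0,0],[0,0,0],[0,0,0],[0,0,0]]}}

```text
clock: 11.18
tcp_pos: [0.5225, -0.0973, 0.0512]
eef_rot: [-0.0, 0.663, 0.749, -0.0]
force: [0.2, 0.7, -0.1]
opening: -0.0005
grasp_force: 0.1
```

Emit:
{"name": "servo_tool", "arguments": {"offset": [[-0.17,0,0],[-0.17,0,0],[-0.17,0,0],[-0.12,0,0],[0,0,0]], "rot": [[0,0,0],[0,0,0],[0,0,0],[0,0,0],[0,0,0]]}}

```text
clock: 11.8
tcp_pos: [0.5287, -0.1475, 0.0512]
eef_rot: [0.0, 0.664, 0.748, 0.0]
force: [-0.8, 0.3, -0.1]
opening: 0.0005
grasp_force: 0.0
```

Emit:
{"name": "servo_tool", "arguments": {"offset": [[0,0,-0.6],[0.6,0,-0.2],[0.7,-0.2,0],[0.7,-0.2,0],[0.4,-0.3,0]], "rot": [[0,0,0],[0,0,0],[0,0,0],[0,0,0],[0,0,0]]}}

```text
clock: 12.42
tcp_pos: [0.4487, 0.0397, 0.1153]
eef_rot: [-0.0, 0.662, 0.749, 0.0]
force: [-0.0, 0.5, 0.1]
opening: -0.0002
grasp_force: 0.0
```

```bash
python3 - <<'E'
from h import *
togo(-.092,.070,.049)
d=get_image('top')
cv2.imwrite('pics/t3.png',cv2.resize(d['image'][185:310,230:455],None,fx=2,fy=2)[:,:,::-1])
E
```

```text
clock 12.425 stand [-0.0856  0.0694] z 0.1153 open -0.0 F [-0.   0.5  0.1]
offset units [ 0.007 -0.08   0.828] rot [ 0.0001 -0.0002  0.0011]
```

View pics/t3.png

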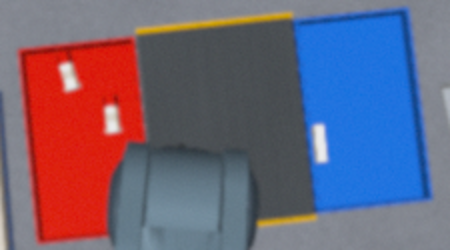

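Both vials lie in the red bin. Cartridge A dropped into the blue bin but looks tipped on edge against the near wall (320,143). I'll push cartridge B off faster, then mend A.

Emit:
{"name": "servo_tool", "arguments": {"offset": [[0,-0.08,0.1],[0,0,0.35],[0,0,0.3],[0,0,0.06],[0,0,0]], "rot": [[0,0,0],[0,0,0],[0,0,0],[0,0,0],[0,0,0]]}}

```text
clock: 13.1
tcp_pos: [0.4436, 0.0359, 0.0503]
eef_rot: [-0.0, 0.663, 0.748, -0.0]
force: [-0.4, 0.2, -0.2]
opening: -0.0002
grasp_force: 0.0
```

Emit:
{"name": "servo_tool", "arguments": {"offset": [[-0.1,0,0],[-0.1,0,0],[-0.1,0,0],[-0.1,0,0],[-0.13,0,0]], "rot": [[0,0,0],[0,0,0],[0,0,0],[0,0,0],[0,0,0]]}}

```text
clock: 13.72
tcp_pos: [0.4486, -0.0063, 0.0504]
eef_rot: [0.0, 0.663, 0.748, 0.0]
force: [-0.9, 1.1, 0.3]
opening: -0.0003
grasp_force: 0.2
```

Emit:
{"name": "servo_tool", "arguments": {"offset": [[-0.16,0,0],[-0.19,0,0],[-0.22,0,0],[-0.28,0,0],[-0.34,0,0]], "rot": [[0,0,0],[0,0,0],[0,0,0],[0,0,0],[0,0,0]]}}

```text
clock: 14.35
tcp_pos: [0.46, -0.1016, 0.0503]
eef_rot: [0.0, 0.663, 0.749, -0.0]
force: [-0.3, 1.0, 0.3]
opening: 0.0002
grasp_force: 0.2
```

Emit:
{"name": "servo_tool", "arguments": {"offset": [[-0.38,0,0],[-0.3,0,0],[0,0,0],[0,0,-0.6],[0,0,-0.2]], "rot": [[0,0,0],[0,0,0],[0,0,0],[0,0,0],[0,0,0]]}}

```text
clock: 14.98
tcp_pos: [0.4674, -0.1545, 0.1165]
eef_rot: [0.001, 0.663, 0.749, 0.0]
force: [-0.4, -0.6, -0.5]
opening: 0.0
grasp_force: 0.0
```

Emit:
{"name": "servo_tool", "arguments": {"offset": [[0.6,0,0],[0.7,0,0],[0.6,0,0],[0,0,0]], "rot": [[0,0,0],[0,0,0],[0,0,0],[0,0,0]]}}

```text
clock: 15.48
tcp_pos: [0.4465, -0.0004, 0.1141]
eef_rot: [-0.001, 0.661, 0.75, -0.0]
force: [0.1, 0.2, 0.2]
opening: -0.0001
grasp_force: 0.0
```

```bash
python3 - <<'E'
from h import *
togo(-.04,-.15,.1)
d=get_image('top')
a=cv2.resize(d['image'][185:310,230:455],None,fx=2,fy=2)
e=get_image('side')
b=cv2.resize(e['image'][225:405,220:450],None,fx=1.9,fy=1.9);o=np.zeros((600,450,3),np.uint8);o[:250]=a;o[250:250+b.shape[0],:b.shape[1]]=b
cv2.imwrite('pics/t4.png',o[:,:,::-1])
for z in(.004,.02,.03):
  for r in blobs(d,(378,440,195,285),z): print(z,*r, S(r[1]/1000))
E
```

```text
clock 15.475 stand [-0.0926  0.0299] z 0.1141 open -0.0 F [0.1 0.2 0.2]
offset units [-2.254  0.643  0.173] rot [-0.0005 -0.0003  0.002 ]
0.004 [410.2 238.3] [ 569.4 -195.8] [235.  162.9] 1.0 0 5265 [ 0.00603784 -0.17880868]
0.004 [380.  278.4] [ 466.1 -120.7] [31.2 10.5] 0.8 0 61 [-0.08752891 -0.09188248]
0.02 [410.2 238.3] [ 568.1 -192.9] [232.2 160.9] 1.0 0 5265 [ 0.00509435 -0.17577391]
0.02 [380.  278.4] [ 466.1 -118.7] [30.9 10.3] 0.8 0 61 [-0.08728948 -0.08989686]
0.03 [410.2 238.3] [ 567.3 -191.1] [230.4 159.7] 1.0 0 5265 [ 0.00451559 -0.17389109]
0.03 [380.  278.4] [ 466.1 -117.4] [30.6 10.3] 0.8 0 61 [-0.08713386 -0.08860621]
```

View pics/t4.png

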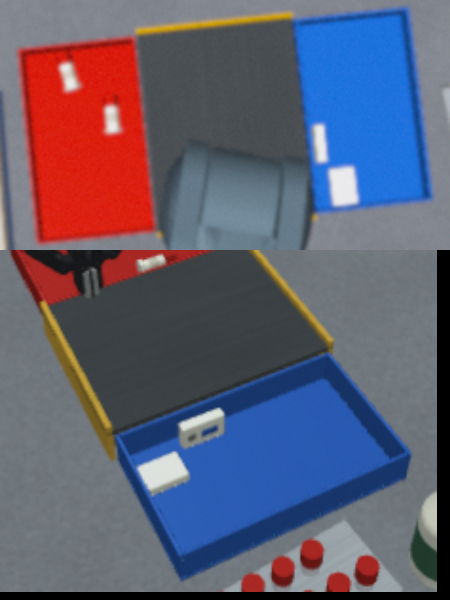

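Cartridge B lies flat in the blue bin. Cartridge A stands on its long edge next to the stand-side wall, so I'll look closer with the wrist camera.

Emit:
{"name": "servo_tool", "arguments": {"offset": [[0,0.1,-0.5],[-0.6,0.2,-0.3],[-0.7,0.2,-0.2],[-0.7,0.14,0],[-0.25,0,0]], "rot": [[0,0,0],[0,0,0],[0,0,0],[0,0,0],[0,0,0]]}}

```text
clock: 16.2
tcp_pos: [0.5216, -0.1806, 0.1943]
eef_rot: [0.001, 0.665, 0.747, -0.0]
force: [-0.9, -0.4, -0.7]
opening: 0.0001
grasp_force: 0.0
```

Emit:
{"name": "servo_tool", "arguments": {"offset": [[0,0,0],[0,0,0]], "rot": [[0,0,0],[0,0,0]]}}

```text
clock: 16.45
tcp_pos: [0.5199, -0.1752, 0.194]
eef_rot: [-0.001, 0.663, 0.748, -0.0]
force: [0.3, 0.5, 0.6]
opening: -0.0
grasp_force: 0.0
```

```bash
python3 - <<'E'
from h import *
togo(-.04,-.15,.1)
d=get_image('wrist')
print({k:d[k] for k in d if k!='image'})
cv2.imwrite('pics/w5.png',d['image'][:,:,::-1])
E
```

```text
clock 16.45 stand [-0.0406 -0.1524] z 0.194 open -0.0 F [0.3 0.5 0.6]
offset units [0.029 0.009 1.175] rot [-0.0003 -0.0004  0.0002]
{'fov_y': 59.126695118562694, 'cx': 311.50516308007514, 'cy': 242.08317836467597, 'k1': -0.033472029847229606, 'hand_eye': array([[-1.98000743e-04, -9.62883710e-01, -2.69916507e-01,
         6.99486301e-02],
       [ 9.99999754e-01, -3.72421117e-04,  5.94989666e-04,
         1.39175611e-04],
       [-6.73428464e-04, -2.69916323e-01,  9.62883547e-01,
        -1.43963553e-01],
       [ 0.00000000e+00,  0.00000000e+00,  0.00000000e+00,
         1.00000000e+00]])}
```

View pics/w5.png

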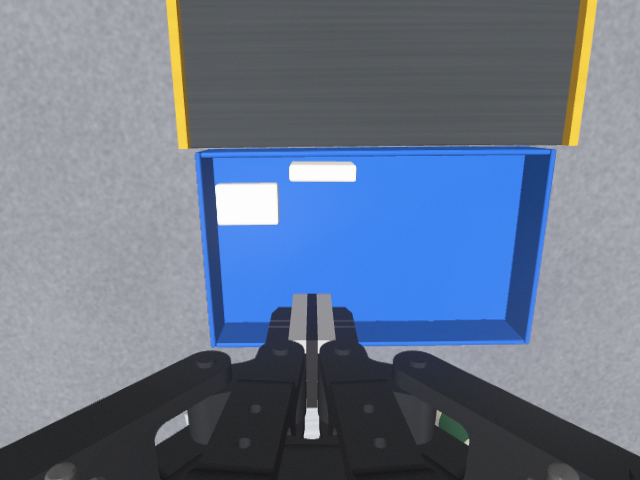

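```bash
cat >> h.py <<'E'
def wrist(d,uv,z):
    from scipy.spatial.transform import Rotation as R
    s=arm.read_state();q=s['eef_rot'];M=R.from_quat([q[1],q[2],q[3],q[0]]).as_matrix()
    H=d['hand_eye']; r=ray(d,uv)@(M@H[:3,:3]).T; c=s['tcp_pos']+M@H[:3,3]
    p=c+r*((z-c[2])/r[:,2])[:,None]; return np.array([S(x) for x in p])
E
python3 - <<'E'
from h import *
d=get_image('wrist')
s=cv2.resize(d['image'][135:235,195:395],None,fx=4,fy=4,interpolation=cv2.INTER_CUBIC)
cv2.imwrite('pics/w6.png',s[:,:,::-1])
print('rim outer/inner',wrist(d,[[320,150],[320,156]],.042).round(4))
print('A top',wrist(d,[[290,181],[356,181],[292,162],[353,162]],.036).round(4))
print('A top low',wrist(d,[[290,181],[356,181],[292,162],[353,162]],.004).round(4))
print('B',wrist(d,[[216,184],[278,224]],.016).round(4))
print(d['image'][145:190:1,322])
E
```

```text
rim outer/inner [[-0.0344 -0.0992]
 [-0.0343 -0.1033]]
A top [[-0.0555 -0.1213]
 [-0.0084 -0.1212]
 [-0.0539 -0.1079]
 [-0.0109 -0.1078]]
A top low [[-0.0571 -0.1255]
 [-0.005  -0.1254]
 [-0.0554 -0.1107]
 [-0.0078 -0.1106]]
B [[-0.113  -0.1262]
 [-0.0663 -0.1575]]
[[ 84  89  93]
 [ 95  97 100]
 [120 126 147]
 [ 65 101 164]
 [ 42  85 163]
 [ 43  85 164]
 [ 51 103 199]
 [ 68 138 245]
 [ 74 144 245]
 [ 69 136 241]
 [ 62 125 231]
 [ 51 101 191]
 [ 56 110 208]
 [ 70 138 242]
 [ 68 136 242]
 [ 69 136 242]
 [116 156 235]
 [189 197 206]
 [216 210 198]
 [218 213 200]
 [236 234 226]
 [253 252 251]
 [253 253 253]
 [253 253 253]
 [253 253 253]
 [253 253 253]
 [253 253 253]
 [253 253 253]
 [253 253 253]
 [253 253 253]
 [253 253 253]
 [253 253 253]
 [253 253 253]
 [253 253 253]
 [253 253 252]
 [249 249 247]
 [219 219 219]
 [121 150 215]
 [ 72 137 241]
 [ 72 138 242]
 [ 74 139 242]
 [ 71 137 241]
 [ 71 137 241]
 [ 71 137 241]
 [ 72 138 241]]
```

View pics/w6.png

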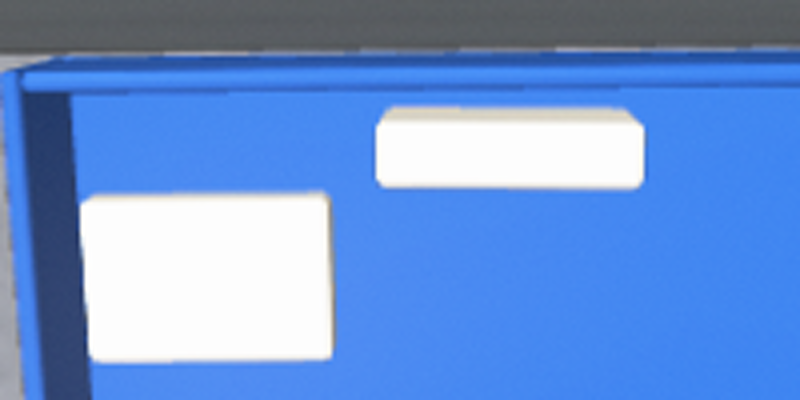

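Seen from above, A stands on its long edge about 6 mm clear of the wall, and B is flat. No finger fits behind A, so I'll close the open fingers lightly on its ends, drag it along the floor away from the wall without lifting, then push it over.

Emit:
{"name": "servo_tool", "arguments": {"offset": [[0.2,0.1,0.3],[0.18,0,0.5],[0,0,0.5],[0,0,0.3],[0,0,0.07]], "rot": [[0,0,0],[0,0,0],[0,0,0],[0,0,0],[0,0,0]], "fingers": 62, "grip_force": 20}}

```text
clock: 17.18
tcp_pos: [0.5232, -0.1429, 0.0593]
eef_rot: [-0.002, 0.663, 0.749, -0.001]
force: [0.4, -0.2, 1.0]
opening: 0.0619
grasp_force: 0.0
```

Emit:
{"name": "servo_tool", "arguments": {"offset": [[0,0,0]], "rot": [[0,0,0]]}}

```text
clock: 17.3
tcp_pos: [0.5252, -0.1442, 0.0613]
eef_rot: [0.0, 0.663, 0.749, 0.0]
force: [-0.7, -0.2, 0.1]
opening: 0.0618
grasp_force: 0.0
```

```bash
python3 - <<'E'
from h import *
togo(-.032,-.122,.017)
d=get_image('wrist')
cv2.imwrite('pics/w7.png',d['image'][:,:,::-1])
E
```

```text
clock 17.3 stand [-0.0317 -0.1223] z 0.0613 open 0.062 F [-0.7 -0.2  0.1]
offset units [ 0.003 -0.004  0.554] rot [0.0001 0.     0.0005]
```

View pics/w7.png

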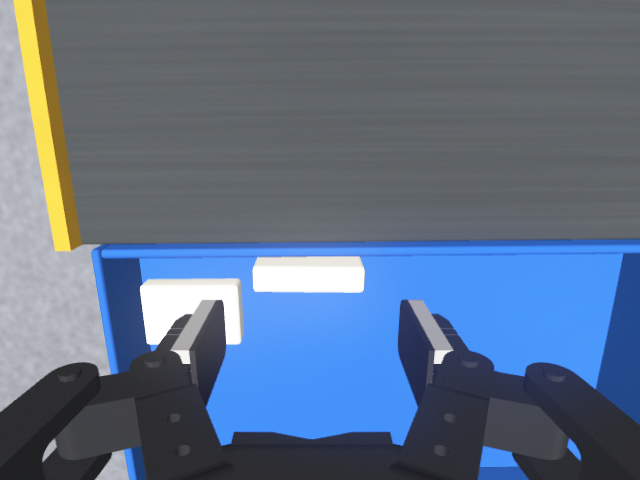

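A is centred between the open fingers (columns 253–364, rows 258–292). Checking its position along y.

```bash
python3 - <<'E'
from h import *
d=get_image('wrist')
print('A top',wrist(d,[[253,291],[364,291],[254,265],[362,265]],.036).round(4))
print('rim inner,outer',wrist(d,[[310,257],[310,244]],.042).round(4))
print('B',wrist(d,[[242,279],[141,342]],.016).round(4))
print('tips', [wrist(d,[[205,300],[218,300],[175,350],[403,300]],z).round(4).tolist() for z in(.064,.068)])
E
```

```text
A top [[-0.0558 -0.1228]
 [-0.0078 -0.1228]
 [-0.0549 -0.1109]
 [-0.0091 -0.1109]]
rim inner,outer [[-0.0312 -0.1055]
 [-0.0312 -0.1   ]]
B [[-0.0638 -0.1248]
 [-0.1163 -0.1587]]
tips [[[-0.0693, -0.1148], [-0.0646, -0.1148], [-0.0822, -0.1353], [0.0027, -0.1149]], [[-0.0683, -0.1131], [-0.0637, -0.1131], [-0.0807, -0.133], [0.0017, -0.1131]]]
```

Emit:
{"name": "servo_tool", "arguments": {"offset": [[0.03,0,0.1],[0,0,0.2],[0,0,0.2],[0,0,0.04],[0,0,0]], "rot": [[0,0,0],[0,0,0],[0,0,0],[0,0,0],[0,0,0]]}}

```text
clock: 18.02
tcp_pos: [0.5242, -0.1422, 0.0169]
eef_rot: [-0.001, 0.663, 0.748, -0.0]
force: [0.3, -0.4, 0.1]
opening: 0.0619
grasp_force: 0.0
```

Emit:
{"name": "servo_tool", "arguments": {"offset": [[0,0,0],[0,0,0],[0,0,0],[0,0,0]], "rot": [[0,0,0],[0,0,0],[0,0,0],[0,0,0]], "fingers": 44, "grip_force": 20}}

```text
clock: 18.52
tcp_pos: [0.5251, -0.1425, 0.018]
eef_rot: [0.0, 0.663, 0.748, 0.0]
force: [0.5, 0.5, 1.7]
opening: 0.0473
grasp_force: 21.4
```

Emit:
{"name": "servo_tool", "arguments": {"offset": [[-0.08,0.03,0],[-0.1,0.04,0],[-0.1,0.04,0],[-0.12,0.04,0],[0,0,0]], "rot": [[0,0,0],[0,0,0],[0,0,0],[0,0,0],[0,0,0]]}}

```text
clock: 19.15
tcp_pos: [0.5408, -0.1732, 0.018]
eef_rot: [0.0, 0.663, 0.748, -0.0]
force: [-0.7, -0.0, 2.9]
opening: 0.0474
grasp_force: 21.5
```

Emit:
{"name": "servo_tool", "arguments": {"offset": [[0,0,0],[0,0,0],[0,0,-0.3],[0,0,-0.4],[0,0,0]], "rot": [[0,0,0],[0,0,0],[0,0,0],[0,0,0],[0,0,0]], "fingers": 62}}

```text
clock: 19.77
tcp_pos: [0.5426, -0.1735, 0.0761]
eef_rot: [0.003, 0.663, 0.749, 0.001]
force: [1.0, -0.4, 0.0]
opening: 0.062
grasp_force: 0.0
```

```bash
python3 - <<'E'
from h import *
togo(-.020,-.122,.028)
d=get_image('wrist')
cv2.imwrite('pics/w8.png',d['image'][:,:,::-1])
E
```

```text
clock 19.775 stand [-0.0179 -0.1534] z 0.0761 open 0.062 F [ 1.  -0.4  0. ]
offset units [ 0.394 -0.029  0.599] rot [0.0014 0.0009 0.0003]
```

View pics/w8.png

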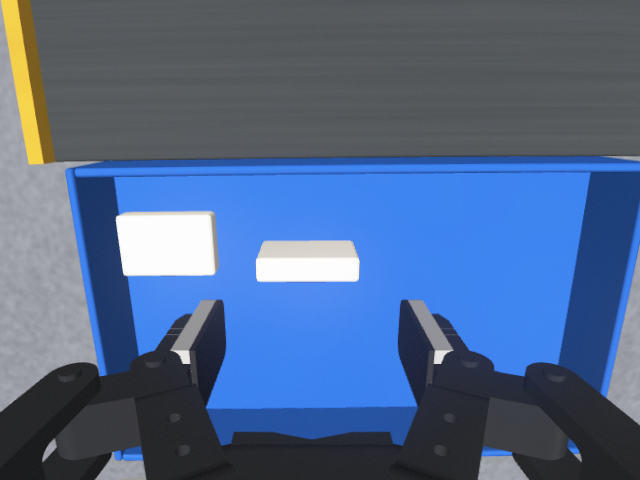

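A stands clear of the wall at rows 241–281, columns 257–359, with room behind it; B is flat at (167,243). Next I close the fingers, drop in behind A and push its top over.

```bash
python3 - <<'E'
from h import *
d=get_image('wrist')
print('A top',wrist(d,[[257,281],[359,281],[257,257],[357,257]],.036).round(4),'A back base',wrist(d,[[265,241],[352,241]],.005).round(4))
print('rim inner',wrist(d,[[310,171]],.042).round(4))
togo(-.021,-.121,.031)
E
```

```text
A top [[-0.0445 -0.1517]
 [ 0.0021 -0.1517]
 [-0.0441 -0.1402]
 [ 0.0009 -0.1402]] A back base [[-0.0438 -0.1413]
 [ 0.0015 -0.1413]]
rim inner [[-0.0203 -0.1011]]
clock 19.875 stand [-0.0199 -0.1523] z 0.0734 open 0.062 F [0.6 0.2 0.4]
offset units [ 0.391 -0.014  0.53 ] rot [0.0001 0.0001 0.0003]
```

Emit:
{"name": "servo_tool", "arguments": {"offset": [[0.15,0,0],[0.15,0,0],[0.1,0,0],[0,0,0],[0,0,0]], "rot": [[0,0,0],[0,0,0],[0,0,0],[0,0,0],[0,0,0]], "fingers": 0}}

```text
clock: 20.5
tcp_pos: [0.5368, -0.1409, 0.0736]
eef_rot: [0.0, 0.663, 0.749, -0.0]
force: [0.4, -0.2, -0.5]
opening: 0.0001
grasp_force: 0.0
```

Emit:
{"name": "servo_tool", "arguments": {"offset": [[-0.025,0,0.1],[0,0,0.25],[0,0,0.17],[0,0,0.01],[0,0,0]], "rot": [[0,0,0],[0,0,0],[0,0,0],[0,0,0],[0,0,0]]}}

```text
clock: 21.12
tcp_pos: [0.537, -0.143, 0.0313]
eef_rot: [0.0, 0.663, 0.748, -0.0]
force: [0.7, 0.1, 0.5]
opening: 0.0002
grasp_force: 0.0
```

Emit:
{"name": "servo_tool", "arguments": {"offset": [[-0.1,0,0],[-0.1,0,0],[-0.1,0,0],[-0.1,0,0],[0,0,0]], "rot": [[0,0,0],[0,0,0],[0,0,0],[0,0,0],[0,0,0]]}}

```text
clock: 21.75
tcp_pos: [0.541, -0.1755, 0.0313]
eef_rot: [0.0, 0.664, 0.748, 0.0]
force: [1.0, -0.7, -0.4]
opening: -0.0002
grasp_force: 0.0
```

Emit:
{"name": "servo_tool", "arguments": {"offset": [[0,0,-0.4],[0,0,-0.6],[0.6,0,-0.6],[0.6,-0.2,0],[0,0,0]], "rot": [[0,0,0],[0,0,0],[0,0,0],[0,0,0],[0,0,0]]}}

```text
clock: 22.38
tcp_pos: [0.5119, -0.0822, 0.1558]
eef_rot: [-0.001, 0.662, 0.75, -0.0]
force: [0.7, 0.0, -0.5]
opening: 0.0002
grasp_force: 0.0
```

```bash
cat >> h.py <<'E'
def whites(d,f,z=.016):
    im=d['image'].astype(int);M=((im.min(2)>165)&(im.max(2)-im.min(2)<45)).astype(np.uint8)
    n,l,st,c=cv2.connectedComponentsWithStats(M)
    for i in range(1,n):
        if 40<st[i,4]<20000:
            v,u=np.nonzero(l==i);w=f(d,np.c_[u,v],z)
            if abs(w.mean(0)[0])<.14 and abs(w.mean(0)[1])<.27:
                r=cv2.minAreaRect((w*1000).astype(np.float32));print(np.round(r[0],1),np.round(r[1],1),round(r[2],1),st[i,4])
E
python3 - <<'E'
from h import *
togo(-.02,-.12,.1)
print('wrist');whites(get_image('wrist'),wrist)
print('top');whites(get_image('top'),lambda d,uv,z:np.array([S(x) for x in world(d,uv,z)]))
E
```

```text
clock 22.375 stand [-0.0374 -0.0591] z 0.1558 open 0.0 F [ 0.7  0.  -0.5]
offset units [-0.763  0.215  0.696] rot [-0.0004 -0.0003  0.0015]
wrist
[ -46.5 -133.4] [47.1 12.3] 88.6 752
[ -25.7 -133.3] [12.3 47.1] 1.7 754
[ -90.1 -142.1] [47.3 35.5] 0.3 2432
top
[ 84.2 194.3] [33.1 13.9] 11.4 65
[ 23.9 144. ] [31.9 11.7] 2.7 59
```

Emit:
{"name": "servo_tool", "arguments": {"offset": [[0.6,0,-0.5],[0.6,0,-0.5],[0.6,0,0],[0.6,0,0],[0.2,0,0]], "rot": [[0,0,0],[0,0,0],[0,0,0],[0,0,0],[0,0,0]]}}

```text
clock: 23.1
tcp_pos: [0.489, 0.1228, 0.235]
eef_rot: [0.0, 0.663, 0.749, -0.0]
force: [0.6, -0.4, -0.5]
opening: -0.0001
grasp_force: 0.0
```

```bash
python3 - <<'E'
from h import *
togo(-.02,-.12,.1)
print('top');whites(get_image('top'),lambda d,uv,z:np.array([S(x) for x in world(d,uv,z)]))
print('side');whites(get_image('side'),lambda d,uv,z:np.array([S(x) for x in world(d,uv,z)]))
E
```

```text
clock 23.1 stand [-0.0356  0.1471] z 0.235 open -0.0 F [ 0.6 -0.4 -0.5]
offset units [-3.339  0.187  1.688] rot [-0.      0.      0.0007]
top
[ -20.9 -172.7] [32.4 47.3] 90.0 226
[ -92.2 -145.2] [47.9 32.3] 1.0 229
side
[ -22.  -173.9] [30.8 46.8] 89.6 338
[ -90.9 -146.1] [42.4 30.8] 0.2 309
```

Both cartridges now measure a flat 48×32 mm in the blue bin, and the last full top view measured both vials inside the red bin. The arm is clear.

```bash
python3 -c "
from rig import arm
print(arm.hand_in())"
```

```text
the job is handed in; nothing more can be done
None
```

The job is handed in at about 23 s: both vials lie in the red bin and both cartridges lie flat in the blue bin; cartridge A landed on its edge, so I gripped its ends lightly, dragged it along the bin floor without lifting it, and pushed it over.

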